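Close and lock the label printer

ROBOT

A 6-joint arm with a two-finger parallel gripper is mounted at the origin on the work surface. World frame = base frame: x ahead of the robot, y to its left, z up, the work surface at z = 0. Lengths are in m, angles in degrees, forces in N, time in s.
With the tool pointing down it reaches from about 0.4 to 0.825 m from the base axis. Payload 7 kg.
Tool frame: the origin (TCP) lies at the very end of the fingers, on their centre line; the grasp point (between the pads) lies 19 mm behind it; z points along the fingers, y is the line along which they close (so a half turn about z gives the same grasp; the last joint's range is limited). The gripper opens to 88 mm and grips with 3 to 60 N. Pads are 19 mm wide; open, the fingers measure 130 mm over their backs; the gripper's body (78 mm by 193 mm) begins 47 mm behind the grasp point.
Start: joints at [90.82, 20.546, 0.682, 0, -70.136, -16.507], TCP at [0.183, 0.65, 0.227] pointing down, gripper open.
Joint ranges: [-176.03, 176.03], [-82.01, 121.73], [-58.28, 71.71], [-173.87, 95.51], [-174.79, -0.11], [-173.66, 173.66]. Speed limits (degrees/s): [136.94, 136.94, 172.46, 180, 180, 180].

INTERFACE

Orientations are given as [roll, pitch, yaw] about the fixed x, y, z axes, in that order (R = Rz(yaw) Ry(pitch) Rx(roll)).
In Python, from plant import r gives the robot as it stands. The module is installed in compiled form; this text tells all that it offers.
- The arm moves only by the tool jog_arm, never from a script. Its arguments are lists of equal length, an entry for each row: "travel": the shift along the tool's x, y, z each as a share of 50 cm, from -1 to 1, a list of three; "dr": the turn, a rotation vector about the tool's x, y, z each as a share of 360 degrees, from -1 to 1, a list of three; "claw": the opening, from 0 (shut) to 1 (fully open). A call has exactly 10 rows; each row is the pose to reach, as a shift and turn from the pose commanded when the call began, along the tool's axes at that moment, turning the shorter way round; what a row does not reach only later rows make up. A row lasts 1/8 s, in which the tool goes at most 62.5 mm and 10.7 degrees, less where a joint would pass 70% of its speed; a pose out of reach is approached as far as the arm can. A call with a number of a shift or a turn outside -1 to 1 is refused whole. A call with a gripper value outside its range is refused whole. The fingers move at their own pace and stop on an object; "newtons" is the grip in N (left out, the last holds). Time passes only in rows, so rows that repeat a pose let the fingers close, or fill a call up. It gives the time, the measured TCP pose, the force, the opening and the grip force at its end, in the units of the state.
- r.get_state(): the state, without advancing time (a new reading comes with each control period).
- r.capture(name): name is "side" or "top" or "wrist"; returns a dict with "pixels" (480x640x3 uint8, red, green, blue), "range_z" (480x640 float32, m along the optical axis (not along the pixel's ray), 0 where there is no reading), "fx", "fy", "cx", "cy" (pixels), "position" and "attitude" of the camera in the world; the wrist camera has in their place "hand_eye" (4x4, takes a point from camera to tool coordinates, whose origin is the TCP and whose axes are the flange's). Camera axes: x right, y up, looking along -z (the intrinsics and any distortion apply to the point x, -y, -z); pixel columns grow to the right and rows downward; lengths in m; the calibration is good to about 2 mm. A picture is of the moment at which its call begins: read the wrist's pose just before it.
- r.close_job(): hands the job in; it is judged then, once.
Trained networks look in the newest picture that a camera, given by its name, has taken for a name from the list of things; names that differ only in an ending like _2 or _b are one class to them, and where a whole thing is asked for, a point or a joint stands for the part that bears it (a point fixed in the world has none). Each returns a list of dicts, best first, with "conf" (0 to 1); they miss things now and then, are a little off and sometimes report something else, mostly with a low value. They report only what shows in the picture. A call takes as long as a camera call.
- r.boxes_of(name, camera): "extent" ([left, top, right, bottom] in pixels, round what is visible of it).
- r.regions_of(name, camera): "pixels" (480x640 bool, what is visible of it) and "extent" ([left, top, right, bottom] in pixels, round what is visible of it).
- r.tip_of(name, camera): "at" ([column, row] in pixels: a listed point, or the origin of a listed thing).
The state is a dict: "time_s": time; "joints": joint angles; "qd": joint speeds; "joint_torque": joint torques, N m; "tcp_pos": TCP position; "eef_rot": TCP orientation; "contact_force": force on the tool from outside, world axes, zero at the start; "moment": the same for the moment, N m; "gripper_width": finger opening in m; "gripper_force": force on a finger pad.
Only numpy, scipy, OpenCV 4.12 (cv2) and the standard library are available. Lean on these libraries where they do the work, as an engineer would, in place of code of your own. Each camera call takes 0.05 s, during which the arm holds its last target. There are 200 camera calls.

TASK

The label printer on the packing bench has just been reloaded and stands open. With the fingertips push its hinged cover down until it is fully shut, then flip the toggle lever beside the cover from the front over to the back, past its centre, so that it snaps into its locked position and stays there. Leave the label roll in its bay and do not lift or shift anything else on the bench.

Things in the scene. Friction and masses are not known exactly. Their poses are not given: they have to be found in the camera images.
- printer: Light grey desktop label printer, fixed to the bench; case 230 long (x) by 230 wide (y) by 130 high. Origin at the centre of its underside; its x axis points from its front to its back, y to its left, z up; its front faces roughly towards the robot. The left three quarters of its top are an open bay with a hinged cover, the right quarter (y -115 to -55) is a flat-topped column 130 high with the lever on top.
- cover (a joint): Opening angle of the cover in rad: 0 fully shut, about 0.55 to 1.05 at the start, 1.35 at most. The hinge runs along y at the back of the printer, so the front edge rises as it opens. The hinge is stiff (0.4 N m) and the cover (0.25 kg) stays wherever it is left; some 0.5 to 2 N at its front edge pushes it down.
- cover_hinge (a point): Point on the cover's upper face at its rear edge, mid-width, 18 mm above the hinge line as the cover lies shut. The hinge line is at printer (95, 30, 131) mm, along y.
- cover_edge (a point): Mid-width point of the cover's front (free) edge on its upper face. The cover is a dark grey flat plate, 200 from hinge to free edge, 158 wide, 18 thick; this point is 200 from cover_hinge. With the cover shut it lies at printer (-105, 30, 149) mm, that is, the upper face is then level at 149 mm over the bench.
- lever (a joint): Angle of the lever in rad: 0 (start) leaning 0.6 rad to the printer's front = unlocked, 0.6 upright = dead centre, 1.2 leaning 0.6 rad to the back = locked. An over-centre spring holds it against either stop with about 0.2 N m (3 N at the cross-bar); the push needed fades towards the centre, beyond which the lever snaps over by itself.
- lever_tip (a point): Centre of the lever's dark cross-bar handle: a 16 mm thick, 36 mm long bar along the printer's y on the end of a 10 mm steel arm. It is 75 mm from the pivot: at printer (-42, -85, 200) mm unlocked, (0, -85, 213) upright, (42, -85, 200) locked.
- lever_pivot (a point): Pivot of the lever, at printer (0, -85, 138) mm, just above the column's top; the pivot axis is along the printer's y.
- roll_center (a point): Centre of the loose white label roll, 80 diameter, 100 long along the printer's y, lying in the bay under the cover, its top at 110 over the bench, below the cover's underside. Stays where it is.
- tape: Loose roll of beige packing tape lying flat, 110 diameter, 50 high, origin at the centre of its underside. Bystander beside the printer.
- carton: Small loose cardboard carton, 100 by 75 by 60 high, origin at the centre of its underside. Bystander.
- scanner: Loose black and yellow hand scanner lying on its side, about 165 by 80 by 40 high, origin near its middle on the bench. Bystander.

How it is judged (in metres and radians):
On the way, in this order (a step that is already met when the one before it is completed fails the run):
1. the cover is pushed fully shut while the lever is still unlocked (value of joint cover below 0.04 rad and value of joint lever below 0.3 rad), for 0.2 s.
2. the lever has snapped over to its locked position (value of joint lever above 1.12 rad), for 0.2 s.
At the end, for the whole second after the job is handed in: The cover is shut (within 0.04 rad, 8 mm at its front edge), the lever rests in its locked position (within 0.08 rad of its rear stop), and the label roll, tape, carton and scanner are within 20 mm of where they began (value of joint cover below 0.04 rad and value of joint lever above 1.12 rad and distance of each of roll_center, tape, carton, scanner from where it was at the start of the episode below 0.02 m); the robot touches nothing.
It fails at once if the lever is thrown while the cover is still open (value of joint lever above 0.6 rad and value of joint cover above 0.1 rad).
It fails at once if the cover is lifted farther open instead of pushed down (value of joint cover above 1.2 rad).
It fails at once if the label roll is lifted or shifted by more than 20 mm (distance of roll_center from where it was at the start of the episode above 0.02 m).
It fails at once if the tape, carton or scanner is lifted or shifted by more than 20 mm (distance of any of tape, carton, scanner from where it was at the start of the episode above 0.02 m).
It also fails if it takes over 43 s, if anything falls off the work surface, if the arm or the gripper's body presses on something with over 40 N, if the wrist force passes 120 N, or if a joint passes its speed limit or range.

## Working session

There is one attempt and no reset: what is moved stays moved. The work goes in short steps, Python scripts to look and compute and a tool call to move; the robot and the scene stay as the last step left them, time stands still between calls to the robot, and variables do not carry over. Pictures are saved under pics/ and viewed, at most 10 in all, crops included, and the job is handed in when it is done.

Besides the shell and the picture viewer there is one more tool, called after "Emit:" as name(argument=value, ...) on one line, values as JSON. jog_arm: Moves the arm, as the interface text tells. Its arguments: {"type":"object","properties":{"travel":{"type":"array"},"dr":{"type":"array"},"claw":{"type":"array"},"newtons":{"type":"number"}},"required":["travel","dr","claw"]}

```bash
mkdir -p pics; cat > h.py <<'E'
import numpy as np, cv2
from plant import r
from scipy.spatial.transform import Rotation as R
def att(a):
    a=np.array(a,float)
    if a.shape==(3,3): return a
    if a.size==4: return R.from_quat(a).as_matrix()
    return R.from_euler('xyz',a.ravel(),degrees=True).as_matrix()
def world(c,u,v,z=None):
    u=int(round(u));v=int(round(v))
    if z is None:
        p=c["range_z"][max(v-2,0):v+3,max(u-2,0):u+3]; p=p[p>0]; z=np.median(p) if p.size else np.nan
    q=np.array([(u-c["cx"])/c["fx"]*z,-(v-c["cy"])/c["fy"]*z,-z])
    return att(c["attitude"])@q+np.array(c["position"])
E
python3 - <<'E'
from h import *
print(r.get_state())
ims=[]
for n in("top","side"):
    c=r.capture(n); print(n,c.keys(),c["position"],c["attitude"],c["fx"],c["cx"])
    im=c["pixels"][:,:,::-1].copy()
    for t in("printer","cover_hinge","cover_edge","lever_tip","lever_pivot","roll_center","tape","carton","scanner"):
        for d in r.tip_of(t,n)[:1]:
            u,v=d["at"]; print(t,np.round([u,v],0),round(d["conf"],2),np.round(world(c,u,v),3)); cv2.circle(im,(int(u),int(v)),4,(0,0,255),1); cv2.putText(im,t,(int(u)+4,int(v)),0,.4,(255,0,255),1)
    cv2.imwrite(f"pics/{n}0.png",im)
E
```

```text
{'time_s': 0.0, 'joints': array([ 9.08168243e+01,  2.05918747e+01,  6.33147447e-01, -2.06124699e-02,
       -7.01364316e+01, -1.65085753e+01]), 'qd': array([ 0.01621825, -0.06966885,  0.04372839,  0.01340746,  0.01120991,
        0.0296785 ]), 'joint_torque': array([-6.90718957e-05, -5.82713342e+01,  2.93061268e+01,  6.99731871e+00,
        6.87642954e-03, -1.63073105e-04]), 'tcp_pos': array([0.18243349, 0.64935899, 0.22561143]), 'eef_rot': array([ 1.79903257e+02, -8.46475696e-03, -1.56987636e+01]), 'contact_force': array([0.66180417, 0.67270276, 0.17953157]), 'moment': array([-0.01418165,  0.01970521,  0.02394653]), 'gripper_force': 0.0, 'gripper_width': 0.08741257022734655}
top dict_keys(['pixels', 'range_z', 'fx', 'fy', 'cx', 'cy', 'position', 'attitude']) [0.45753886 0.01605489 0.99439439] [  5.32385874   0.18066734 -90.64552503] 451.1376210431912 320.00627699933654
cover_hinge [332. 183.] 0.87 [ 0.667 -0.007  0.128]
cover_edge [362. 260.] 0.94 [ 0.506 -0.051  0.262]
lever_tip [419. 240.] 0.73 [ 0.544 -0.156  0.207]
lever_pivot [406. 218.] 0.61 [ 0.595 -0.149  0.132]
tape [247. 258.] 0.87 [0.531 0.18  0.   ]
carton [273. 341.] 0.77 [0.356 0.116 0.06 ]
scanner [458. 220.] 0.92 [ 0.605 -0.278  0.039]
side dict_keys(['pixels', 'range_z', 'fx', 'fy', 'cx', 'cy', 'position', 'attitude']) [0.49108713 0.65506016 0.72702833] [  44.95252923    1.1699231  -179.31417063] 466.28021186014143 319.4093326693276
printer [296. 240.] 0.56 [0.554 0.053 0.119]
cover_hinge [241. 208.] 0.87 [ 0.663 -0.023  0.132]
cover_edge [322. 143.] 0.92 [ 0.504 -0.047  0.261]
lever_tip [238. 206.] 0.34 [ 0.671 -0.031  0.13 ]
lever_pivot [239. 205.] 0.27 [ 0.669 -0.033  0.13 ]
tape [308. 329.] 0.58 [0.533 0.167 0.001]
carton [403. 312.] 0.74 [0.365 0.172 0.059]
```

View pics/top0.png

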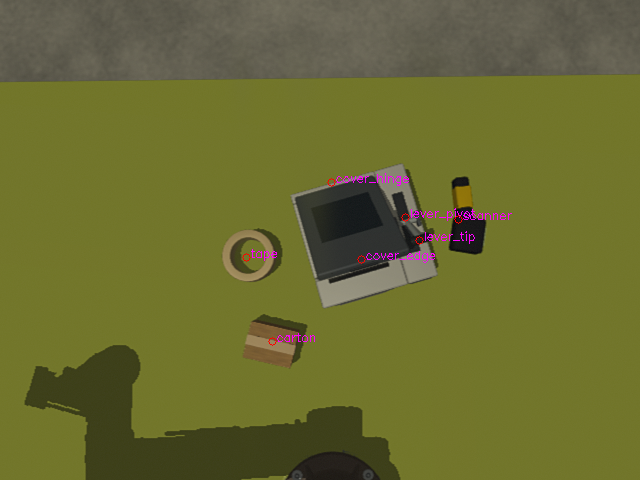

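View pics/side0.png

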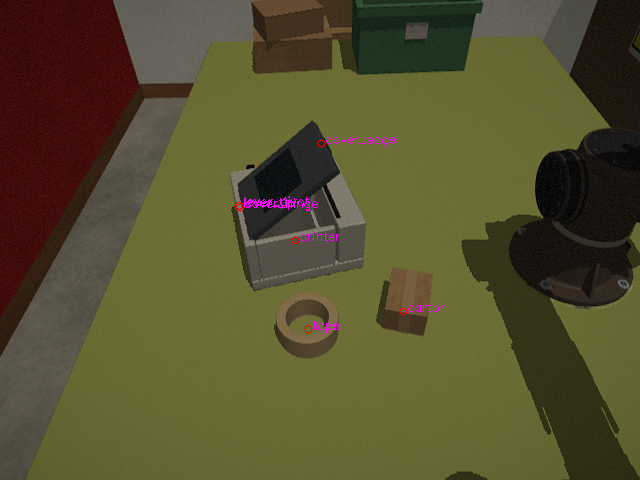

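Both views show the printer turned about 15° with its front towards the robot. The cover edge is at about (362,260) in the top view, and the lever bar at (419,240) on the right. The tape and carton lie to the left and the scanner to the right. I'll fit the printer pose next.

```bash
cat >> h.py <<'E'
def cloud(c):
    v,u=np.mgrid[0:480,0:640]; z=c["range_z"].astype(float)
    q=np.stack([(u-c["cx"])/c["fx"]*z,-(v-c["cy"])/c["fy"]*z,-z],-1)
    return (q@att(c["attitude"]).T+np.array(c["position"]))[z>0]
def to_tool(s,p,yaw):   # shares for jog_arm to reach world p, tool down, at tool yaw
    M=att(s["eef_rot"]); T=R.from_euler('xyz',[180,0,yaw],degrees=True).as_matrix()
    return np.round(M.T@(np.array(p)-s["tcp_pos"])/.5,4),np.round(np.degrees(R.from_matrix(M.T@T).as_rotvec())/360,4)
E
python3 - <<'E'
from h import *
P=np.vstack([cloud(r.capture(n)) for n in("top","side")])
m=(P[:,2]>.124)&(P[:,2]<.135)&(abs(P[:,0]-.57)<.2)&(abs(P[:,1]+.06)<.18)
Q=P[m][:,:2]; yaw=np.radians(15)
print(m.sum(),cv2.minAreaRect(Q.astype(np.float32)))
best=min(np.radians(np.arange(8,24,.25)),key=lambda a:sum(np.ptp(np.percentile(Q@np.array(v),[.5,99.5])) for v in([np.cos(a),np.sin(a)],[-np.sin(a),np.cos(a)])))
ax=np.array([[np.cos(best),-np.sin(best)],[np.sin(best),np.cos(best)]])
L=np.percentile(Q@ax,[.3,99.7],axis=0); o=ax@L.mean(0); print(np.degrees(best),L,np.ptp(L,axis=0),o)
s=r.get_state()
for n,p,z in(("cov",(-.045,.040),.30),("hi",(-.045,.04),.36)):
    w=np.append(ax@np.array(p)+o,z); print(n,w,to_tool(s,w,np.degrees(best)))
for n,p in(("edge",(-.06,.03)),("tip",(-.042,-.085))): print(n,ax@np.array(p)+o)
E
```

```text
8294 ((0.5646638870239258, -0.06420394778251648), (0.23041792213916779, 0.23583878576755524), 15.546624183654785)
15.5 [[ 0.41228852 -0.32924197]
 [ 0.64135381 -0.09632196]] [0.22906529 0.23292001] [ 0.56452443 -0.06425635]
cov [ 0.51047152 -0.03773686  0.3       ] (array([ 1.0033,  1.1465, -0.1469]), array([-0.    , -0.    , -0.0866]))
hi [ 0.51047152 -0.03773686  0.36      ] (array([ 1.0033,  1.1465, -0.2669]), array([-0.    , -0.    , -0.0866]))
edge [ 0.49868945 -0.05138174]
tip [ 0.54676721 -0.15738895]
```

Emit:
jog_arm(travel=[[0,0,-0.14],[0.1,0.1,-0.27],[0.6,0.7,-0.27],[0.6,0.7,-0.27],[0.6,0.7,-0.27],[0.6,0.7,-0.27],[0.6,0.7,-0.27],[0.6,0.7,-0.27],[0.6,0.7,-0.27],[0.6,0.7,-0.27]], dr=[[0,0,0],[0,0,-0.01],[0,0,-0.0866],[0,0,-0.0866],[0,0,-0.0866],[0,0,-0.0866],[0,0,-0.0866],[0,0,-0.0866],[0,0,-0.0866],[0,0,-0.0866]], claw=[0,0,0,0,0,0,0,0,0,0])

```text
time_s: 2.35
tcp_pos: [0.3775, 0.2295, 0.3625]
eef_rot: [-179.9, -0.1, 15.3]
contact_force: [0.1, -0.4, -0.0]
gripper_width: 0.0005
gripper_force: 0.0
```

```bash
cat >> h.py <<'E'
A=np.radians(15.5); AX=np.array([[np.cos(A),-np.sin(A)],[np.sin(A),np.cos(A)]]); O=np.array([.5645,-.0643])
def go(x,y,z): return to_tool(r.get_state(),np.append(AX@np.array([x,y])+O,z),15.5)
def where():
    s=r.get_state(); return s["time_s"],(s["tcp_pos"][:2]-O)@AX,s["tcp_pos"][2],s["eef_rot"],s["joints"].round(),s["contact_force"].round(1),s["gripper_width"]
E
python3 - <<'E'
from h import *
print(where(),go(-.045,.04,.36))
E
```

```text
(2.35, array([-0.10170712,  0.33305936]), np.float64(0.3624757191451557), array([-1.79939798e+02, -9.25899605e-02,  1.52893208e+01]), array([ 57.,  -6., -13.,   0., -83.,  48.]), array([ 0.1, -0.4, -0. ]), 0.0004797649193376372) (array([0.1156, 0.5857, 0.0045]), array([-0.0002, -0.0003, -0.0006]))
```

Emit:
jog_arm(travel=[[0.1156,0.5857,0],[0.1156,0.5857,0],[0.1156,0.5857,0],[0.1156,0.5857,0],[0.1156,0.5857,0],[0.1156,0.5857,0],[0.1156,0.5857,0],[0.1156,0.5857,0.06],[0.1156,0.5857,0.12],[0.1156,0.5857,0.12]], dr=[[0,0,0],[0,0,0],[0,0,0],[0,0,0],[0,0,0],[0,0,0],[0,0,0],[0,0,0],[0,0,0],[0,0,0]], claw=[0,0,0,0,0,0,0,0,0,0])

```text
time_s: 3.6
tcp_pos: [0.5092, -0.0338, 0.3001]
eef_rot: [-180.0, 0.2, 15.6]
contact_force: [-0.3, -0.9, 1.3]
gripper_width: 0.0002
gripper_force: 0.0
```

```bash
python3 - <<'E'
from h import *
print(where(),go(-.045,.04,.147))
c=r.capture("side"); cv2.imwrite("pics/s1.png",c["pixels"][60:360,120:520,::-1])
E
```

```text
(3.6, array([-0.04511804,  0.04421172]), np.float64(0.300078365099096), array([-179.97238353,    0.19326508,   15.6099365 ]), array([ 18.,   3., -13.,  -0., -75.,  87.]), array([-0.3, -0.9,  1.3]), 0.00018086717170317718) (array([0.0013, 0.0086, 0.3062]), array([-0.0001,  0.0005,  0.0003]))
```

View pics/s1.png

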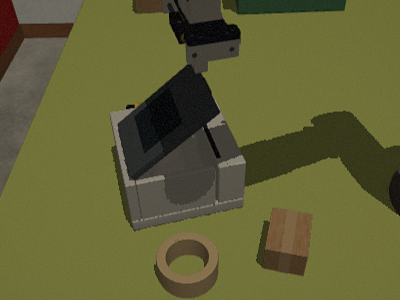

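Emit:
jog_arm(travel=[[0.022,0.01,0.02],[0.022,0.01,0.055],[0.022,0.01,0.09],[0.022,0.01,0.125],[0.022,0.01,0.16],[0.022,0.01,0.195],[0.022,0.01,0.23],[0.022,0.01,0.265],[0.022,0.01,0.288],[0.022,0.01,0.3]], dr=[[0,0,0],[0,0,0],[0,0,0],[0,0,0],[0,0,0],[0,0,0],[0,0,0],[0,0,0],[0,0,0],[0,0,0]], claw=[0,0,0,0,0,0,0,0,0,0])

```text
time_s: 4.9
tcp_pos: [0.523, -0.0369, 0.1512]
eef_rot: [180.0, 0.0, 15.5]
contact_force: [-0.5, 0.1, 0.4]
gripper_width: 0.0002
gripper_force: 0.4
```

```bash
python3 - <<'E'
from h import *
print(where())
c=r.capture("side"); cv2.imwrite("pics/s2.png",c["pixels"][60:360,120:520,::-1])
E
```

```text
(4.9, array([-0.03267098,  0.03752892]), np.float64(0.151249224976951), array([1.79991621e+02, 6.16294442e-03, 1.54965468e+01]), array([ 17.,  10., -24.,   0., -56.,  88.]), array([-0.5,  0.1,  0.4]), 0.00023118175989265174)
```

View pics/s2.png

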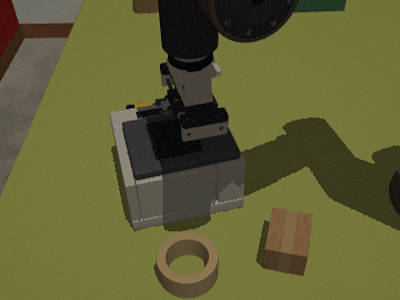

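The cover is almost down, with the fingertips just at the shut level and little force. I'll press a few mm more.

Emit:
jog_arm(travel=[[0,0,0.002],[0,0,0.003],[0,0,0.004],[0,0,0.005],[0,0,0.006],[0,0,0.007],[0,0,0.007],[0,0,0.007],[0,0,0.007],[0,0,0.007]], dr=[[0,0,0],[0,0,0],[0,0,0],[0,0,0],[0,0,0],[0,0,0],[0,0,0],[0,0,0],[0,0,0],[0,0,0]], claw=[0,0,0,0,0,0,0,0,0,0])

```text
time_s: 6.2
tcp_pos: [0.5229, -0.0368, 0.1493]
eef_rot: [180.0, -0.1, 15.5]
contact_force: [-3.5, 0.7, 9.7]
gripper_width: 0.0005
gripper_force: 4.8
```

```bash
python3 - <<'E'
from h import *
print(where(),go(-.085,-.085,.27))
P=cloud(r.capture("side")); q=(P[:,:2]-O)@AX
for x in(-.095,-.08,-.0,.07):
    m=(abs(q[:,0]-x)<.008)&(q[:,1]>.06)&(q[:,1]<.1)&(P[:,2]>.12); print(x,m.sum(),np.median(P[m,2]))
E
```

```text
(6.2, array([-0.03276968,  0.03758723]), np.float64(0.14925696878400815), array([ 1.79983823e+02, -6.80614850e-02,  1.55102343e+01]), array([ 17.,  10., -25.,   0., -55.,  88.]), array([-3.5,  0.7,  9.7]), 0.0004605323315669869) (array([-0.1042,  0.2452, -0.2415]), array([ 0.    , -0.0002,  0.    ]))
-0.095 121 0.1496036420359017
-0.08 119 0.1495013627227142
-0.0 1653 0.4020475105935472
0.07 131 0.14947646642744117
```

Force is 9.7 N and the cover is level at 149 mm, so it's shut. Next I lift and go in front of the lever.

Emit:
jog_arm(travel=[[0,0,-0.08],[0,0,-0.18],[-0.03,0.05,-0.24],[-0.112,0.15,-0.24],[-0.112,0.245,-0.24],[-0.112,0.245,-0.24],[-0.112,0.245,-0.2],[-0.112,0.245,-0.13],[-0.112,0.245,-0.082],[-0.112,0.245,-0.082]], dr=[[0,0,0],[0,0,0],[0,0,0],[0,0,0],[0,0,0],[0,0,0],[0,0,0],[0,0,0],[0,0,0],[0,0,0]], claw=[0,0,0,0,0,0,0,0,0,0])

```text
time_s: 7.5
tcp_pos: [0.5, -0.1693, 0.1874]
eef_rot: [-179.9, 0.2, 15.5]
contact_force: [0.5, 0.3, 1.0]
gripper_width: 0.0005
gripper_force: 0.0
```

```bash
python3 - <<'E'
from h import *
print(where(),go(.012,-.085,.19))
a=r.capture("top")["pixels"][130:330,260:500]; c=r.capture("side")["pixels"][100:300,180:420]
cv2.imwrite("pics/s3.png",cv2.resize(np.hstack([a,c])[:,:,::-1],None,fx=1.6,fy=1.6))
E
```

```text
(7.5, array([-0.09019919, -0.08390572]), np.float64(0.18738871350193445), array([-179.92341738,    0.21399012,   15.50492713]), array([  3.,   9., -21.,  -0., -61., 103.]), array([0.5, 0.3, 1. ]), 0.0004615199652388887) (array([ 0.2044,  0.0022, -0.006 ]), array([-0.0002,  0.0006,  0.    ]))
```

View pics/s3.png

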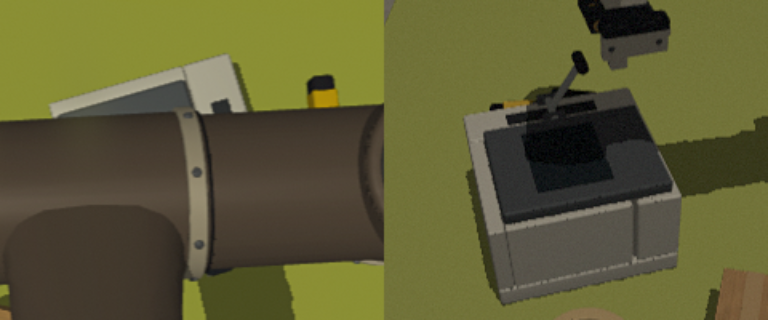

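The cover lies flat, the lever leans forward at (578,60), and the fingers stand in front of it. Next is the push to the back.

Emit:
jog_arm(travel=[[0.03,0,0],[0.055,0,0],[0.08,0,0],[0.105,0,0],[0.13,0,0],[0.155,0,0],[0.18,0,0],[0.205,0,0],[0.208,0,0],[0.208,0,0]], dr=[[0,0,0],[0,0,0],[0,0,0],[0,0,0],[0,0,0],[0,0,0],[0,0,0],[0,0,0],[0,0,0],[0,0,0]], claw=[0,0,0,0,0,0,0,0,0,0])

```text
time_s: 8.85
tcp_pos: [0.6014, -0.1421, 0.1889]
eef_rot: [-180.0, 0.0, 15.5]
contact_force: [-0.2, -0.2, -0.7]
gripper_width: 0.0004
gripper_force: 0.0
```

Emit:
jog_arm(travel=[[-0.03,0,0],[-0.03,0,-0.05],[-0.03,0,-0.12],[-0.03,0,-0.22],[-0.03,0,-0.3],[-0.03,0.1,-0.3],[-0.03,0.2,-0.3],[-0.03,0.3,-0.3],[-0.03,0.3,-0.3],[-0.03,0.3,-0.3]], dr=[[0,0,0],[0,0,0],[0,0,0],[0,0,0],[0,0,0],[0,0,0],[0,0,0],[0,0,0],[0,0,0],[0,0,0]], claw=[0,0,0,0,0,0,0,0,0,0])

```text
time_s: 10.1
tcp_pos: [0.6262, -0.2909, 0.339]
eef_rot: [-180.0, 0.0, 15.4]
contact_force: [0.3, -0.5, 0.0]
gripper_width: 0.0003
gripper_force: 0.0
```

```bash
python3 - <<'E'
from h import *
print(where())
a=r.capture("top")
for t in("lever_tip","tape","carton","scanner"):
    for d in r.tip_of(t,"top")[:1]: p=world(a,*d["at"]); print(t,d["conf"],p,(p[:2]-O)@AX)
c=r.capture("side")
P=cloud(c); q=(P[:,:2]-O)@AX
for x in(-.095,-.08,.07):
    m=(abs(q[:,0]-x)<.008)&(q[:,1]>.06)&(q[:,1]<.1)&(P[:,2]>.12)&(P[:,2]<.2); print(x,m.sum(),np.median(P[m,2]))
cv2.imwrite("pics/s4.png",cv2.resize(np.hstack([a["pixels"][130:330,260:500],c["pixels"][100:300,180:420]])[:,:,::-1],None,fx=1.6,fy=1.6))
E
```

```text
(10.1, array([-0.0011404 , -0.23487139]), np.float64(0.33895892843601155), array([-1.79977813e+02,  1.72436935e-02,  1.54301288e+01]), array([ -9.,  20.,  14.,  -0., -84., 114.]), array([ 0.3, -0.5,  0. ]), 0.00027652230097443154)
lever_tip 0.58 [ 0.51705301 -0.0386789   0.71365494] [-0.03887442  0.03736893]
tape 0.71 [ 5.31145977e-01  1.77557518e-01 -6.54202614e-05] [0.03249266 0.24197474]
carton 0.71 [0.35626696 0.11401738 0.0606723 ] [-0.15300645  0.22747992]
-0.095 113 0.14932426225352557
-0.08 117 0.14953402347742395
0.07 129 0.1496087735250825
```

View pics/s4.png

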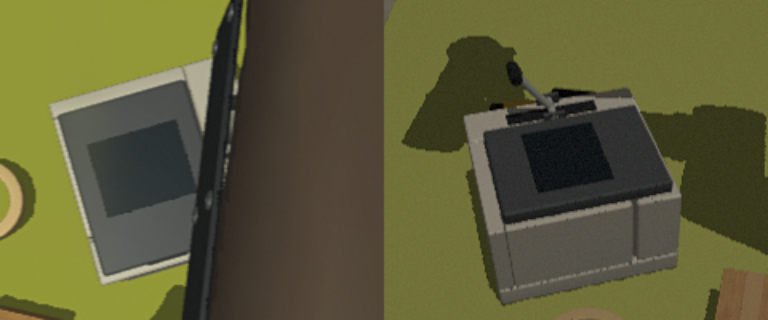

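The side view shows the lever leaning back, with its bar at (514,73), and the cover flat. I'll check the bar position, then hand in.

```bash
python3 - <<'E'
from h import *
P=cloud(r.capture("side")); q=(P[:,:2]-O)@AX
m=(abs(q[:,1]+.085)<.025)&(abs(q[:,0])<.08)&(P[:,2]>.19)&(P[:,2]<.24)
print(m.sum(),q[m].mean(0),P[m,2].max())
if m.sum()>10 and .033<q[m][:,0].mean()<.055: print(r.close_job())
E
```

```text
119 [ 0.04288195 -0.07876976] 0.20914453439946556
the job is handed in; nothing more can be done
None
```

The cover is shut (upper face level at 149 mm) and the lever has snapped back to its locked position (bar measured at printer x ≈ 43 mm against 42 expected). The arm is clear of everything, and the job was handed in about 10 s into the 43 s limit. Tape and carton measured within about 3 mm of their start; the scanner and label roll were not re-measured.

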